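Right the tube carrier and hold it seated in the mixer drive

TASK

The blue tube carrier has toppled over on the bench: stand it upright on the bench first. Then push its keyed steel shaft down into the hub of the white mixer, turning it until the key slips into the keyway, and keep pushing against the spring seat until the shoulder of the carrier is flush on the hub; finish still gripping it and pressing it down there, because the spring lifts it again when it is let go. Leave everything else on the bench where it is.

Things in the scene. Friction and masses are not known exactly. Their poses are not given: they have to be found in the camera images.
- carrier_centre (a point): centre of the loose tube carrier (about 0.22 kg), half-way along its axis, 52 mm above its foot. Own z: from steel foot to blue head. Upper 64 mm: square blue head, 40 x 40 mm, flats facing own x and y, four dark wells on top. Lower 40 mm: round steel shaft, 34 mm in diameter. At the start it lies on a flat of its head, key side up, axis level 20 mm above the bench.
- carrier_foot (a point): centre of the flat underside of the carrier's shaft (flat 29 mm across, chamfer 3 mm up to the full 34 mm), on which it can stand; axes as carrier_centre. Standing upright on the bench it is at height 0. The head's square underside, the shoulder, is 40 mm above it.
- carrier_key (a point): middle of the outer face of the brass key on the carrier's shaft: 22 mm from the axis on the own +x side, 22 mm above the foot. The key is 8 mm wide, stands 5 mm out of the shaft and runs from 10 to 34 mm above the foot. A yellow stripe on the head marks the key side. Axes as carrier_centre.
- carrier: the tube carrier itself; origin and axes the same as carrier_foot
- hub_mouth (a point): centre of the hub's top face, mouth of the bore, 90 mm above the bench; z up. The hub, a ring 68 mm outside that does not turn, stands 13 mm above the deck of the fixed white mixer (170 x 160 mm). Bore 36 mm in diameter; keyway 11 mm wide, to 24 mm from the axis, all the way down, within 0.4 rad of this point's x: angle not reported, see it (yellow mark beside it) or turn to find it.
- seat_top (a point): centre of the sprung black seat's top in the bore, 34 mm below the hub's face when free. Going in upright, the round nose enters 10 mm before the key meets the face; pressed and turned slowly, the key drops when within about 0.07 rad of the keyway; the seat is met with the foot 34 mm below the face, the shoulder lands on the face at 40 mm.
- seat (a joint): how far the black sprung seat at the bottom of the bore is pressed down, m: 0 free, 0.006 when the carrier's shoulder is flush on the hub (0.008 at most). The spring pushes up with 4 N at 0 and 7 N at 0.006, more than the carrier weighs.
- tube_rack: bystander: white rack of red-capped tubes, 90 x 200 mm, 83 mm high, origin under its centre
- reagent: bystander: amber bottle, 60 mm in diameter, 130 mm high, origin under its centre
- specimen_jar: bystander: clear jar with yellow lid, 52 mm in diameter, 55 mm high, origin under its centre
- tip_box: bystander: grey box with green lid, 87 x 122 mm, 54 mm high, origin under its centre
- pen_pot: bystander: dark pot of pens, 72 mm in diameter, pens to about 136 mm high, origin under its centre
- marker: bystander: white marker pen with blue cap lying flat, along its own x from -48 to 74 mm, 14 mm thick, origin under the white part
Things that resemble listed ones, but are neither listed nor needed, are in the scene too. Of the things that look like the carrier, the larger one is meant. What is shaped like the part that bears hub_mouth but orange is not meant.

How it is judged (in metres and radians):
On the way:
1. the carrier stands upright on its foot on the bench (angle between carrier_centre's own z axis and vertical below 0.08 rad and height (world z) of carrier_foot below 0.004 m), for 0.3 s.
At the end, for the whole second after the job is handed in: The carrier is upright (within 4 degrees) in the hub, its axis within 4 mm of the bore's, its foot at least 37.5 mm below the hub's face (shoulder within 2.5 mm of flush), the sprung seat pressed at least 4.3 mm, at rest, with the gripper's fingers still on it with more than 1 N (value of joint seat above 0.0043 m and z of carrier_foot in the frame of hub_mouth below -0.0375 m and horizontal distance between carrier_foot and hub_mouth below 0.004 m and angle between carrier_centre's own z axis and vertical below 0.07 rad and linear speed of carrier below 0.02 m/s and contact force between the fingers and carrier above 1 N); the arm keeps its last pose, push and grip.
It fails at once if a bystander was moved by more than 3 cm (distance of any of tube_rack, reagent, specimen_jar, tip_box, pen_pot, marker from where it was at the start of the episode above 0.03 m).
It also fails if it takes over 72 s, if anything falls off the work surface, if the arm or the gripper's body presses on something with over 40 N, if the wrist force passes 120 N, or if a joint passes its speed limit or range.

ROBOT

A 6-joint arm with a two-finger parallel gripper is mounted at the origin on the work surface. World frame = base frame: x ahead of the robot, y to its left, z up, the work surface at z = 0. Lengths are in m, angles in degrees, forces in N, time in s.
With the tool pointing down it reaches from about 0.35 to 0.875 m from the base axis. Payload 4.2 kg.
Tool frame: the origin (TCP) lies on the centre line of the jaws, within the pads' length; the fingertips stand 19 mm ahead of it and the grasp point (between the pads) is the TCP; x points along the fingers, y is the direction in which the jaws open and shut, and the axes are right-handed (so a half turn about x gives the same grasp; the last joint's range is limited). The gripper opens to 87 mm and grips with 3 to 60 N. Pads are 19 mm wide; open, the fingers measure 117 mm over their backs; the gripper's body (75 mm by 190 mm) begins 51 mm behind the grasp point.
Start: joints at [-50.844, 22.042, 0.453, 0, -68.411, -14.817], TCP at [0.258, -0.569, 0.242] pointing down, gripper open.
Joint ranges: [-179.83, 179.83], [-69.29, 118.12], [-61.27, 80.66], [-181.25, 117.63], [-171.15, -9.14], [-177.46, 177.46]. Speed limits (degrees/s): [159.86, 159.86, 180, 180, 180, 180].

INTERFACE

Orientations are given as a 3x3 rotation matrix whose columns are the frame's x, y, z axes.
In Python, from station import * gives the robot as it stands.
- The arm moves only by the shell command python3 -m creep 'ROWS'. ROWS is JSON, a list of rows, each a list of 5 numbers: the opening, from 0 (shut) to 1 (fully open), then the shift along the world's x, y, z in mm, then the turn about the world's z in rad. In form: [[jaw, x, y, z, turn], ...]. A call has exactly 8 rows; each row is the pose to reach, as a shift and turn from the pose measured when the call began; what a row does not reach only later rows make up. A row lasts 1/10 s, in which the tool goes at most 50 mm and 8.59 degrees, less where a joint would pass 70% of its speed; a pose out of reach is approached as far as the arm can. A call with a gripper value outside its range is refused whole. The fingers move at their own pace and stop on an object; the grip force is fixed at half the most. Time passes only in rows, so rows that repeat a pose let the fingers close, or fill a call up. It gives the time, the measured TCP pose, the force and the opening at its end, in the units of the state.
- sense(): the state, without advancing time (a new reading comes with each control period).
- capture(name): name is "scene" or "side" or "wrist"; returns a dict with "image" (384x512x3 uint8, blue, green, red), "z_map" (384x512 float32, m along the optical axis (not along the pixel's ray), 0 where there is no reading), "mtx" (3x3 intrinsics, pixels), "eye" and "attitude" of the camera in the world. Camera axes: x right, y up, looking along -z (the intrinsics and any distortion apply to the point x, -y, -z); pixel columns grow to the right and rows downward; lengths in m; the calibration is good to about 2 mm. A picture is of the moment at which its call begins.
- finish_job(): hands the job in, once; it reports no verdict.
Trained networks look in a picture, given as the dict that the camera call returned (one of the last four; its "shot" number tells which), for a name from the list of things; names that differ only in an ending like _2 or _b are one class to them, and where a whole thing is asked for, a point or a joint stands for the part that bears it (a point fixed in the world has none). Each returns a list of dicts, best first, with "confidence" (0 to 1); they miss things now and then, are a little off and sometimes report something else, mostly with a low value. They report only what shows in the picture. A call takes as long as a camera call. They do not tell look-alikes from the thing itself.
- look_for(picture, thing): "box" ([left, top, right, bottom] in pixels, round what is visible of it).
- mark_of(picture, thing): "centre" ([column, row] in pixels: a listed point, or the origin of a listed thing).
The state is a dict: "time_s": time; "joints": joint angles; "joint_velocities": joint speeds; "effort": joint torques, N m; "tcp_pos": TCP position; "ee_rot": TCP orientation; "wrist_force": force on the tool from outside, world axes, zero at the start; "moment": the same for the moment, N m; "gripper_width": opening from 0.0 (shut) to 1.0 (fully open).
Only numpy, scipy, OpenCV 4.12 (cv2) and the standard library are available. Lean on these libraries where they do the work, as an engineer would, in place of code of your own. Each camera call takes 0.05 s, during which the arm holds its last target.

## Working session

There is one attempt and no reset: what is moved stays moved. The work goes in short steps, Python scripts to look and compute and a shell command to move; the robot and the scene stay as the last step left them, time stands still between calls to the robot, and variables do not carry over. Pictures are saved under pics/ and viewed, and the job is handed in when it is done.

```bash
ls; mkdir -p pics; cat > h.py <<'E'
from station import *
import numpy as np, cv2
def px2w(c,u,v,z=None):
    K=c["mtx"];R=np.array(c["attitude"]);e=np.array(c["eye"])
    R=R if R.shape==(3,3) else None
    d=np.array([(u-K[0][2])/K[0][0],-(v-K[1][2])/K[1][1],-1.0])
    w=R@d
    if z is None:
        dz=c["z_map"][int(round(v)),int(round(u))]
        return e+w*dz
    return e+w*(z-e[2])/w[2]
def w2px(c,p):
    K=c["mtx"];R=np.array(c["attitude"]);q=R.T@(np.array(p)-np.array(c["eye"]))
    return K[0][0]*q[0]/-q[2]+K[0][2], K[1][1]*(-q[1])/-q[2]+K[1][2]
E
python3 - <<'E'
from h import *
s=sense();print(s)
for n in ["scene","side","wrist"]:
    c=capture(n);cv2.imwrite(f"pics/{n}0.png",c["image"]);print(n,[k for k in c],c["eye"],c["attitude"],c["mtx"])
    for t in ["carrier","carrier_centre","carrier_foot","carrier_key","hub_mouth","seat_top"]:
        for r in mark_of(c,t)[:3]:
            u,v=r["centre"]
            try: print(t,r, px2w(c,u,v).round(3))
            except Exception as ex: print(t,r,ex)
E
```

```text
pics
{'time_s': 0.0, 'joints': array([-5.08435709e+01,  2.20916663e+01,  3.79606500e-01, -2.88587198e-02,
       -6.84104874e+01, -1.48140848e+01]), 'joint_velocities': array([-0.04392892, -0.07443956, -0.0214339 ,  0.049217  , -0.00759518,
        0.03447285]), 'effort': array([-4.96723260e-04, -3.90664279e+01,  1.87409949e+01,  4.22000617e+00,
        1.09912996e-02, -1.97866420e-04]), 'tcp_pos': array([ 0.25738139, -0.56893038,  0.24044917]), 'ee_rot': array([[-9.87361682e-04, -4.12017419e-01,  9.11175434e-01],
       [ 1.95421359e-03,  9.11173343e-01,  4.12018591e-01],
       [-9.99997603e-01,  2.18744279e-03, -9.44876026e-05]]), 'wrist_force': array([-0.16085059, -0.18199424, -0.23842733]), 'moment': array([-0.02794871, -0.00695257,  0.01016867]), 'gripper_width': 1.0021822299116958}
scene ['image', 'z_map', 'mtx', 'eye', 'attitude', 'shot'] [ 0.77703564 -0.55992579  0.90030763] [[ 0.90621104 -0.34208093  0.24852002]
 [ 0.42267485  0.74859343 -0.51083643]
 [-0.01129306  0.56796877  0.82297263]] [[365.88491767   0.         251.84482372]
 [  0.         365.88491767 190.3542002 ]
 
[... 1785 characters left out ...]
59.0], 'confidence': 0.47} [ 0.553 -0.345  0.029]
carrier_key {'centre': [237.7, 217.0], 'confidence': 0.37} [0.572 0.02  0.022]
hub_mouth {'centre': [308.8, 264.2], 'confidence': 0.76} [0.291 0.202 0.055]
hub_mouth {'centre': [228.8, 244.1], 'confidence': 0.69} [0.54  0.218 0.087]
seat_top {'centre': [305.0, 275.9], 'confidence': 0.41} [0.293 0.252 0.055]
wrist ['image', 'z_map', 'mtx', 'eye', 'attitude', 'shot'] [ 0.18774678 -0.60165312  0.38358233] [[-0.41235687 -0.87525171 -0.2527771 ]
 [ 0.9110214  -0.3965764  -0.11299191]
 [-0.00134907 -0.27687834  0.96090404]] [[296.47778638   0.         254.70340342]
 [  0.         296.47778638 194.54133471]
 [  0.           0.           1.        ]]
```

View pics/scene0.png

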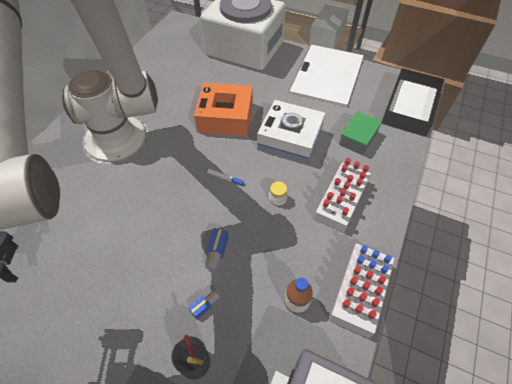

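View pics/side0.png

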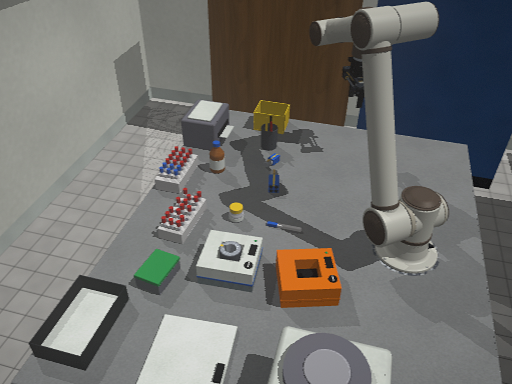

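View pics/wrist0.png

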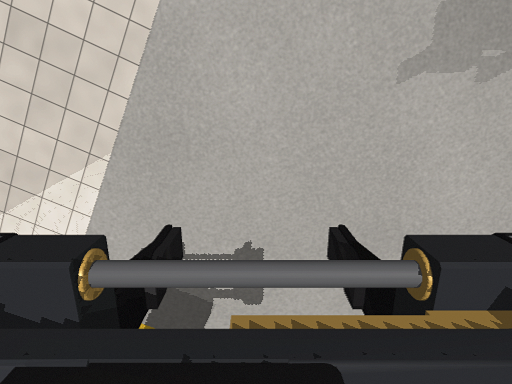

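```bash
python3 - <<'E'
import cv2
a=cv2.imread("pics/scene0.png")
cv2.imwrite("pics/crop0.png",cv2.resize(a[220:330,160:280],None,fx=5,fy=5,interpolation=cv2.INTER_CUBIC))
cv2.imwrite("pics/crop1.png",cv2.resize(a[70:180,190:350],None,fx=5,fy=5,interpolation=cv2.INTER_CUBIC))
E
```

```text
(no output)
```

View pics/crop0.png

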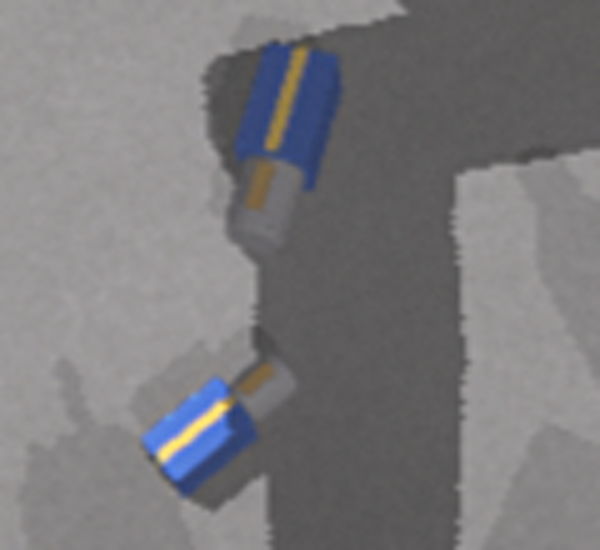

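View pics/crop1.png

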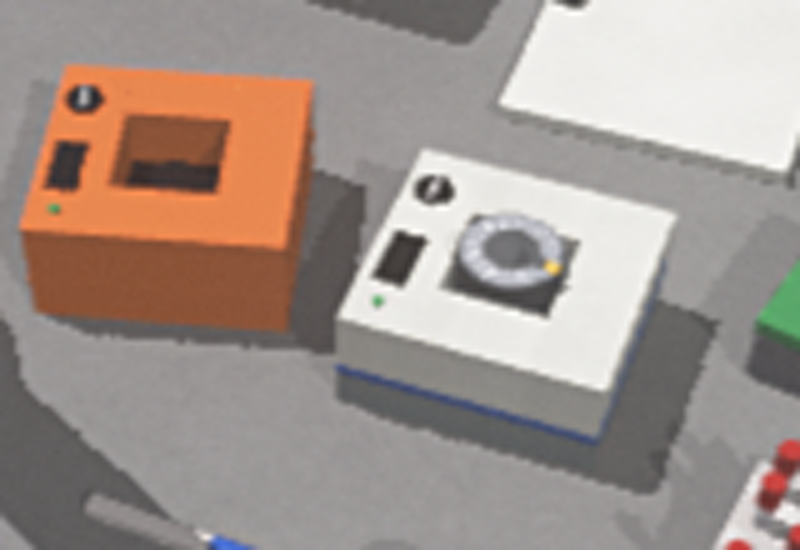

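Two things look like the carrier: the long blue one at (215,248) and the short one at (203,304). The larger is meant, so I choose (215,248); the crop shows its stripe and key up. The white mixer's hub is at (292,120); the orange one at (225,100) is not meant.

```bash
cat >> h.py <<'E'
def cloud(c):
    K=c["mtx"];R=np.array(c["attitude"]);e=np.array(c["eye"]);z=c["z_map"]
    v,u=np.mgrid[0:384,0:512]
    P=np.stack([(u-K[0][2])/K[0][0]*z,-(v-K[1][2])/K[1][1]*z,-z],-1)@R.T+e
    P[z==0]=np.nan
    return P
E
python3 - <<'E'
from h import *
for n in ["scene","side"]:
    c=capture(n);P=cloud(c);I=c["image"].astype(int)
    hsv=cv2.cvtColor(c["image"],cv2.COLOR_BGR2HSV)
    near=(abs(P[...,0]-.515)<.1)&(abs(P[...,1]+.24)<.09)
    blue=(hsv[...,0]>105)&(hsv[...,0]<130)&(hsv[...,1]>120)&near
    lab,st=cv2.connectedComponentsWithStats(blue.astype(np.uint8))[1:3]
    print(n,st.tolist())
    top=near&(P[...,2]>.034)&(P[...,2]<.06)
    # largest connected
    l,stt=cv2.connectedComponentsWithStats(top.astype(np.uint8))[1:3]
    k=1+np.argmax(stt[1:,4]);q=P[l==k]
    print(len(q),q.mean(0),"z",np.percentile(q[:,2],[5,50,95]), cv2.minAreaRect((q[:,:2]*1000).astype(np.float32)))
    hub=(abs(P[...,0]-.53)<.07)&(abs(P[...,1]-.24)<.07)&(P[...,2]>.083)&(P[...,2]<.1)
    q=P[hub];print("hub",len(q),np.percentile(q[:,2],[5,50,95]),cv2.minEnclosingCircle((q[:,:2]*1000).astype(np.float32)))
    yel=(hsv[...,0]>15)&(hsv[...,0]<33)&(hsv[...,1]>110)&(abs(P[...,0]-.53)<.07)&(abs(P[...,1]-.24)<.07)
    vs,us=np.nonzero(yel);print("yel",list(zip(us,vs))[:12],P[yel].mean(0))
    deck=(abs(P[...,0]-.53)<.15)&(abs(P[...,1]-.24)<.15)&(P[...,2]>.072)&(P[...,2]<.081)
    print("deck",cv2.minAreaRect((P[deck][:,:2]*1000).astype(np.float32)))
    for t in ["tube_rack","reagent","specimen_jar","tip_box","pen_pot","marker"]:
        r=mark_of(c,t)[:2]
        print(t,[(x["confidence"],px2w(c,*x["centre"],z=0).round(3)) for x in r])
E
```

```text
scene [[0, 0, 512, 384, 196342], [207, 229, 11, 23, 105], [216, 231, 12, 26, 161]]
477 [ 0.50375546 -0.22100602  0.04034523] z [0.03511933 0.04075059 0.04419818] ((504.1471862792969, -225.8348388671875), (41.01046371459961, 105.0024642944336), 13.464715957641602)
hub 254 [0.08380426 0.09095597 0.09390283] ((530.4833374023438, 230.86573791503906), 74.2532730102539)
yel [(np.int64(299), np.int64(123)), (np.int64(300), np.int64(123)), (np.int64(301), np.int64(123)), (np.int64(300), np.int64(124)), (np.int64(301), np.int64(124))] [0.56211022 0.23043594 0.09102386]
deck ((497.9857482910156, 231.53233337402344), (238.28326416015625, 163.67367553710938), 3.6414060592651367)
tube_rack [(0.73, array([0.751, 0.085, 0.   ]))]
reagent [(0.7, array([ 0.496, -0.212,  0.   ]))]
specimen_jar [(0.75, array([0.584, 0.015, 0.   ]))]
tip_box [(0.91, array([0.734, 0.333, 0.   ]))]
pen_pot [(0.57, array([ 0.588, -0.488,  0.   ])), (0.15, array([ 0.744, -0.262,  0.   ]))]
marker [(0.75, array([0.394, 0.008, 0.   ]))]
side [[0, 0, 512, 384, 196519], [269, 175, 4, 11, 35], [275, 175, 4, 11, 36], [269, 187, 1
[... 290 characters left out ...]
385894 0.08819767 0.09201953] ((531.3489990234375, 237.81179809570312), 35.17131042480469)
yel [(np.int64(221), np.int64(244)), (np.int64(220), np.int64(245)), (np.int64(221), np.int64(245)), (np.int64(222), np.int64(245))] [0.56184552 0.22860117 0.08828903]
deck ((498.3013610839844, 233.06613159179688), (240.0747833251953, 167.2042999267578), 3.9331252574920654)
tube_rack [(0.88, array([0.764, 0.054, 0.   ]))]
reagent [(0.62, array([ 0.753, -0.266,  0.   ]))]
specimen_jar [(0.53, array([ 0.589, -0.012,  0.   ])), (0.43, array([0.727, 0.331, 0.   ]))]
tip_box [(0.81, array([0.741, 0.317, 0.   ]))]
pen_pot [(0.72, array([ 0.57 , -0.479,  0.   ]))]
marker [(0.53, array([0.412, 0.002, 0.   ]))]
```

```bash
python3 -m creep '[[1,25,42,0,0.14],[1,50,85,-10,0.28],[1,75,127,-20,0.42],[1,100,170,-30,0.56],[1,125,212,-40,0.70],[1,150,255,-50,0.84],[1,175,297,-60,0.98],[1,200,340,-70,1.12]]'
python3 -m creep '[[1,15,25,-10,0.13],[1,35,57,-20,0.26],[1,35,57,-30,0.26],[1,35,57,-30,0.26],[1,35,57,-30,0.26],[1,35,57,-30,0.26],[1,35,57,-30,0.26],[1,35,57,-30,0.26]]'
python3 - <<'E'
from h import *
s=sense();R=s["ee_rot"];print(s["time_s"],s["tcp_pos"],np.degrees(np.arctan2(R[1,1],R[0,1])),R[:,0],s["joints"].round(1))
for n in ["wrist","scene"]:
    c=capture(n);cv2.imwrite(f"pics/{n}1.png",c["image"])
    P=cloud(c);hsv=cv2.cvtColor(c["image"],cv2.COLOR_BGR2HSV)
    near=(abs(P[...,0]-.505)<.06)&(abs(P[...,1]+.22)<.07)&(P[...,2]>.032)&(P[...,2]<.06)
    q=P[near];print(len(q),cv2.minAreaRect((q[:,:2]*1000).astype(np.float32)) if len(q)>5 else "")
E
```

```text
time_s: 2.55
tcp_pos: [0.4572, -0.2299, 0.1721]
ee_rot: [[0.001, -1.0, 0.02], [-0.0, 0.02, 1.0], [-1.0, -0.001, -0.0]]
wrist_force: [0.7, -0.4, -0.3]
gripper_width: 0.999
time_s: 3.35
tcp_pos: [0.492, -0.1735, 0.1426]
ee_rot: [[0.002, -0.972, -0.236], [-0.0, -0.236, 0.972], [-1.0, -0.002, -0.001]]
wrist_force: [0.1, 0.4, -0.4]
gripper_width: 0.995
3.35 [ 0.49204089 -0.17352547  0.14260389] -166.32905057511365 [ 1.92595357e-03 -1.67024011e-04 -9.99998131e-01] [ -1.6  17.6 -22.    0.  -50.3  15.3]
4844 ((503.7283630371094, -227.9512176513672), (39.325355529785156, 103.76895141601562), 12.596915245056152)
506 ((504.20001220703125, -225.1256866455078), (40.16707992553711, 105.1236343383789), 12.964801788330078)
```

View pics/wrist1.png

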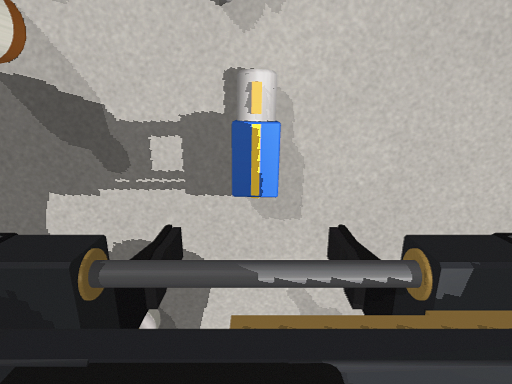

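View pics/scene1.png

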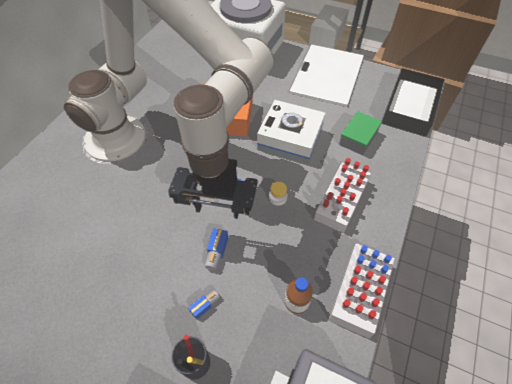

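```bash
python3 -m creep '[[1,0,0,-40,0],[1,0,0,-80,0],[1,0,0,-105,0],[1,0,0,-120,0],[1,0,0,-121,0],[0.3,0,0,-121,0],[0.3,0,0,-121,0],[0.3,0,0,-121,0]]'
python3 -m creep '[[0.3,0,0,0,0],[0.3,0,0,0,0],[0.3,0,0,10,0],[0.3,0,0,20,0],[0.3,0,0,40,0],[0.3,0,0,60,0],[0.3,0,0,60,0],[0.3,0,0,60,0]]'
python3 - <<'E'
from h import *
for n in ["wrist","scene","side"]:
    c=capture(n);cv2.imwrite(f"pics/{n}2.png",c["image"])
    if n=="scene": cv2.imwrite("pics/s2c.png",cv2.resize(c["image"][150:300,140:300],None,fx=4,fy=4))
    if n=="side": cv2.imwrite("pics/d2c.png",cv2.resize(c["image"][110:230,210:340],None,fx=5,fy=5))
E
```

```text
time_s: 4.25
tcp_pos: [0.4924, -0.1733, 0.022]
ee_rot: [[0.003, -0.972, -0.237], [-0.0, -0.237, 0.972], [-1.0, -0.003, -0.001]]
wrist_force: [-0.2, -0.6, -1.2]
gripper_width: 0.814
time_s: 5.05
tcp_pos: [0.4922, -0.1732, 0.0824]
ee_rot: [[0.004, -0.972, -0.236], [0.0, -0.236, 0.972], [-1.0, -0.004, -0.001]]
wrist_force: [0.5, -0.1, -2.2]
gripper_width: 0.451
```

View pics/s2c.png

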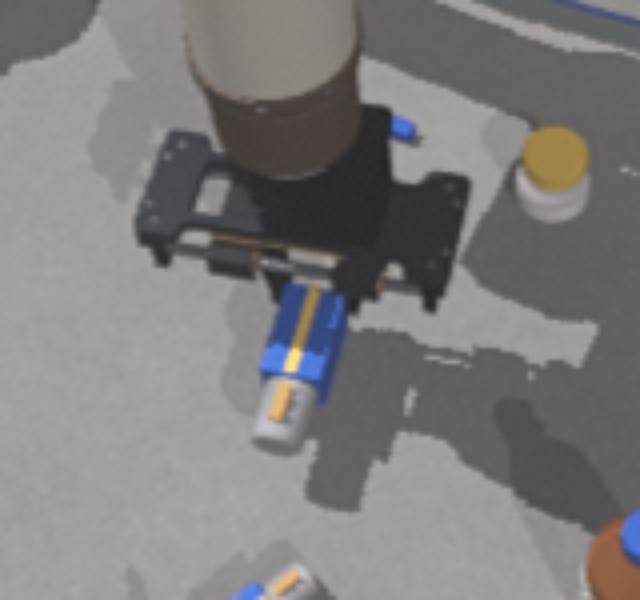

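View pics/wrist2.png

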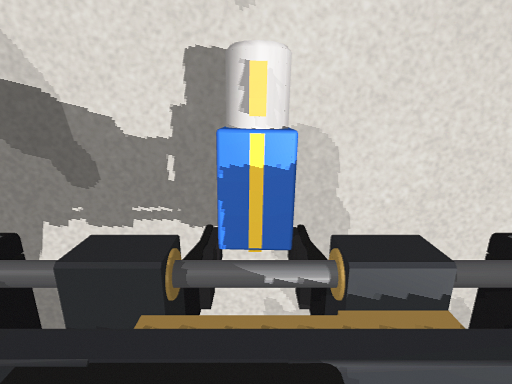

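View pics/d2c.png

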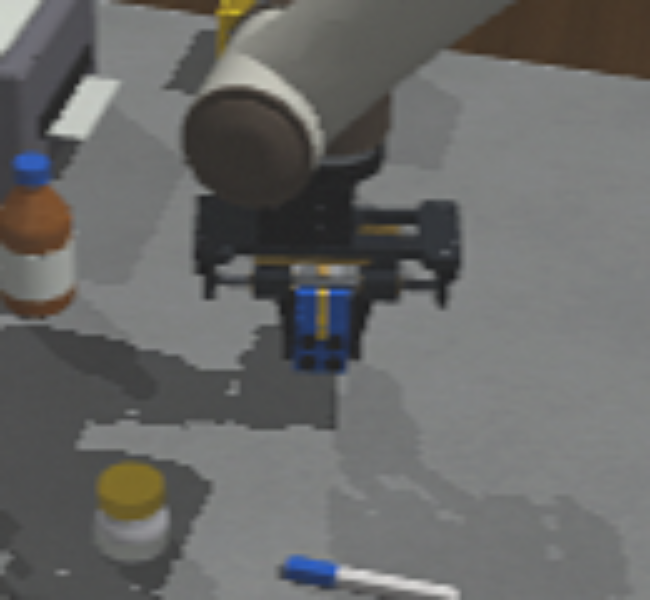

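```bash
cat >> h.py <<'E'
def tilt():
    c=capture("wrist");P=cloud(c);I=c["image"];hsv=cv2.cvtColor(I,cv2.COLOR_BGR2HSV)
    m=(hsv[...,0]>105)&(hsv[...,0]<130)&(hsv[...,1]>120)&np.isfinite(P[...,2])
    m[245:]=0
    t=sense()["tcp_pos"]
    m&=(np.linalg.norm(P-t,axis=-1)<.12)
    m=cv2.erode(m.astype(np.uint8),np.ones((5,5)))>0
    q=P[m];q0=q.mean(0);n=np.linalg.svd(q-q0)[2][2];n*=np.sign(n[2])
    print("face",len(q),q0.round(4),"normal",n.round(3),"tilt deg",np.degrees(np.arccos(n[2])).round(1),"t",sense()["time_s"])
    return c
E
python3 - <<'E'
from h import *
tilt()
E
```

```text
face 4409 [ 0.501  -0.2068  0.0782] normal [ 0.005 -0.012  1.   ] tilt deg 0.7 t 5.25
```

```bash
python3 -m creep '[[0.42,0,0,0,0],[0.43,0,0,0,0],[0.44,0,0,0,0],[0.445,0,0,0,0],[0.448,0,0,0,0],[0.45,0,0,0,0],[0.45,0,0,0,0],[0.45,0,0,0,0]]'
python3 - <<'E'
from h import *
c=tilt();cv2.imwrite("pics/w3.png",c["image"])
E
```

```text
time_s: 6.05
tcp_pos: [0.4916, -0.1733, 0.081]
ee_rot: [[0.001, -0.972, -0.236], [0.0, -0.236, 0.972], [-1.0, -0.001, -0.0]]
wrist_force: [0.0, 1.3, -2.2]
gripper_width: 0.454
face 4417 [ 0.5011 -0.208   0.0782] normal [ 0.006 -0.011  1.   ] tilt deg 0.7 t 6.1
```

```bash
python3 -m creep '[[0.453,0,0,0,0],[0.453,0,0,0,0],[0.453,0,0,0,0],[0.453,0,0,0,0],[0.456,0,0,0,0],[0.456,0,0,0,0],[0.456,0,0,0,0],[0.456,0,0,0,0]]'
python3 - <<'E'
from h import *
c=tilt();cv2.imwrite("pics/w4.png",c["image"])
E
```

```text
time_s: 6.9
tcp_pos: [0.4917, -0.1732, 0.0812]
ee_rot: [[0.001, -0.972, -0.237], [0.0, -0.237, 0.972], [-1.0, -0.001, -0.0]]
wrist_force: [1.0, 0.4, -0.1]
gripper_width: 0.46
face 4763 [ 0.4992 -0.2071  0.0648] normal [ 0.11  -0.454  0.884] tilt deg 27.8 t 6.95
```

View pics/w4.png

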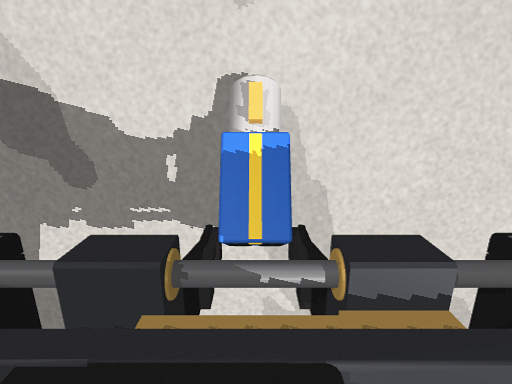

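```bash
python3 - <<'E'
from h import *
c=capture("scene")
cv2.imwrite("pics/s4c.png",cv2.resize(c["image"][150:300,140:300],None,fx=4,fy=4))
E
```

```text
(no output)
```

View pics/s4c.png

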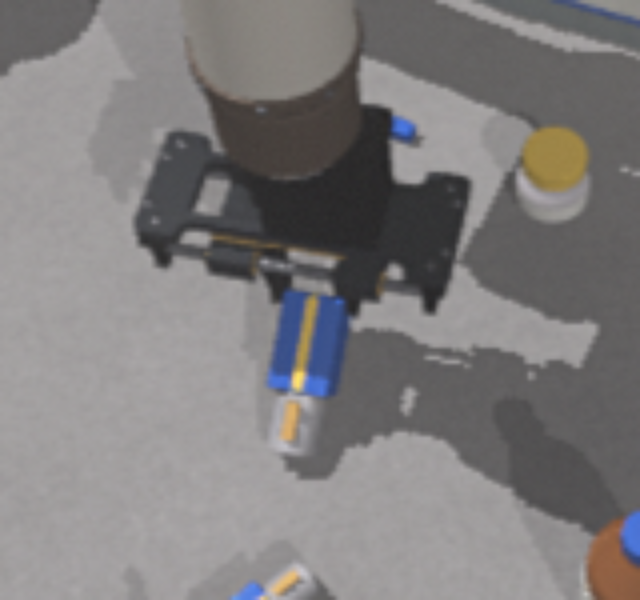

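```bash
python3 -m creep '[[0.3,0,0,0,0],[0.3,0,0,0,0],[0.3,0,0,0,0],[0.3,0,0,15,0],[0.3,0,0,30,0],[0.3,0,0,42,0],[0.3,0,0,42,0],[0.45,0,0,42,0]]'
python3 -m creep '[[0.45,0,0,0,0],[0.455,0,0,0,0],[0.455,0,0,0,0],[0.456,0,0,0,0],[0.456,0,0,0,0],[0.456,0,0,0,0],[0.456,0,0,0,0],[0.456,0,0,0,0]]'
python3 - <<'E'
from h import *
c=tilt();cv2.imwrite("pics/w5.png",c["image"])
E
```

```text
time_s: 7.8
tcp_pos: [0.4914, -0.1732, 0.123]
ee_rot: [[0.001, -0.972, -0.236], [0.0, -0.236, 0.972], [-1.0, -0.001, 0.0]]
wrist_force: [0.4, -0.7, -1.7]
gripper_width: 0.45
time_s: 8.6
tcp_pos: [0.4914, -0.1731, 0.123]
ee_rot: [[0.001, -0.972, -0.236], [0.0, -0.236, 0.972], [-1.0, -0.001, 0.0]]
wrist_force: [-0.7, -0.3, -2.7]
gripper_width: 0.458
face 3054 [ 0.4964 -0.2007  0.0951] normal [ 0.198 -0.806  0.558] tilt deg 56.1 t 8.65
```

View pics/w5.png

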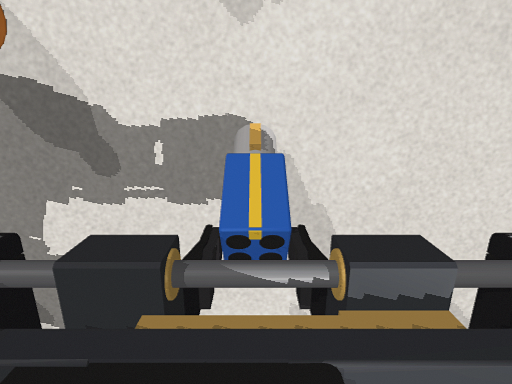

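```bash
python3 -m creep '[[0.456,0,0,0,0],[0.456,0,0,0,0],[0.457,0,0,0,0],[0.457,0,0,0,0],[0.457,0,0,0,0],[0.457,0,0,0,0],[0.457,0,0,0,0],[0.3,0,0,0,0]]'
python3 - <<'E'
from h import *
c=tilt();cv2.imwrite("pics/w6.png",c["image"])
E
```

```text
time_s: 9.45
tcp_pos: [0.4915, -0.1731, 0.123]
ee_rot: [[0.001, -0.972, -0.236], [0.0, -0.236, 0.972], [-1.0, -0.001, 0.0]]
wrist_force: [0.3, -0.1, -2.3]
gripper_width: 0.457
face 3192 [ 0.4979 -0.2006  0.095 ] normal [ 0.194 -0.808  0.557] tilt deg 56.2 t 9.5
```

View pics/w6.png

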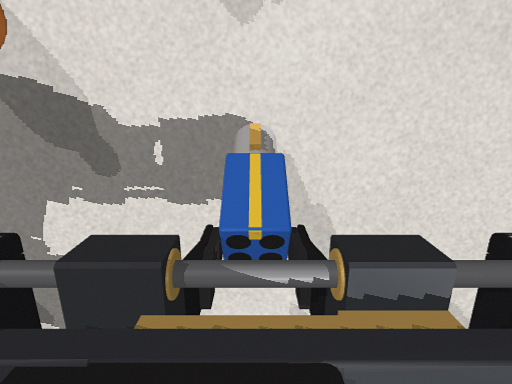

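```bash
python3 -m creep '[[0.457,0,0,0,0],[0.457,0,0,0,0],[0.458,0,0,0,0],[0.458,0,0,0,0],[0.458,0,0,0,0],[0.459,0,0,0,0],[0.459,0,0,0,0],[0.459,0,0,0,0]]'
python3 - <<'E'
from h import *
c=tilt();cv2.imwrite("pics/w7.png",c["image"])
E
```

```text
time_s: 10.3
tcp_pos: [0.4918, -0.1732, 0.1233]
ee_rot: [[0.002, -0.972, -0.236], [0.0, -0.236, 0.972], [-1.0, -0.002, -0.0]]
wrist_force: [0.8, -0.3, -0.4]
gripper_width: 0.46
face 1340 [ 0.4952 -0.1896  0.0865] normal [ 0.241 -0.963  0.12 ] tilt deg 83.1 t 10.35
```

View pics/w7.png

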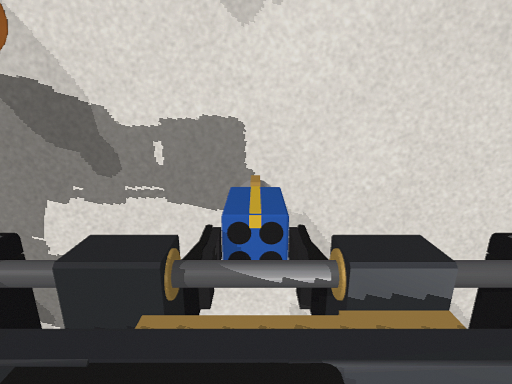

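```bash
python3 -m creep '[[0.47,0,0,0,0],[0.49,0,0,0,0],[0.52,0,0,0,0],[0.55,0,0,0,0],[0.55,0,0,0,0],[0.55,0,0,0,0],[0.55,0,0,0,0],[0.55,0,0,0,0]]'
python3 - <<'E'
from h import *
c=tilt();cv2.imwrite("pics/w8.png",c["image"])
P=cloud(c);I=c["image"];hsv=cv2.cvtColor(I,cv2.COLOR_BGR2HSV)
q=P[(abs(P[...,0]-.49)<.05)&(abs(P[...,1]+.17)<.05)&(P[...,2]>.09)&(P[...,2]<.115)&(hsv[...,1]>120)];print(len(q),np.median(q,0),cv2.minAreaRect((q[:,:2]*1000).astype(np.float32)))
c=capture("scene")
cv2.imwrite("pics/s8c.png",cv2.resize(c["image"][150:300,140:300],None,fx=4,fy=4))
E
```

```text
time_s: 11.15
tcp_pos: [0.4918, -0.1732, 0.1233]
ee_rot: [[0.002, -0.972, -0.236], [0.0, -0.236, 0.972], [-1.0, -0.002, -0.0]]
wrist_force: [-0.5, 0.2, -0.4]
gripper_width: 0.549
face 1311 [ 0.4953 -0.1898  0.0871] normal [ 0.236 -0.961  0.146] tilt deg 81.6 t 11.2
2318 [ 0.49264018 -0.18258228  0.10250893] ((492.00469970703125, -177.9147491455078), (39.438209533691406, 31.589494705200195), 13.33758544921875)
```

View pics/w8.png

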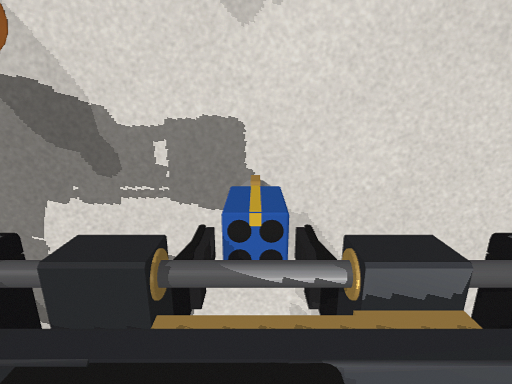

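View pics/s8c.png

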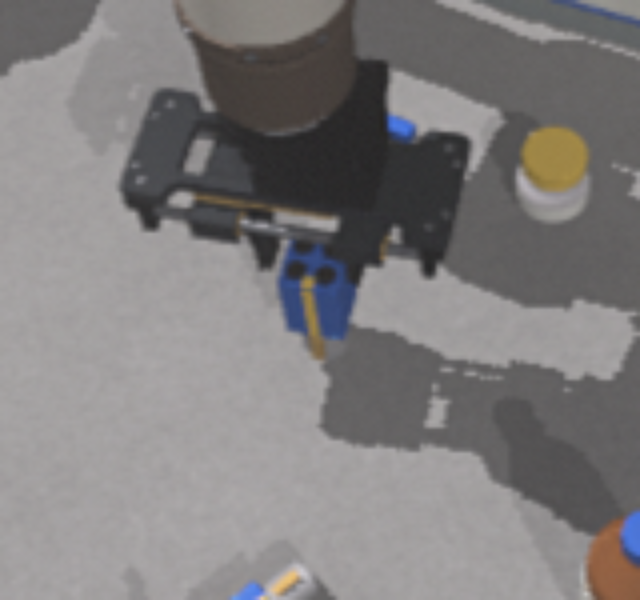

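```bash
python3 - <<'E'
from h import *
c=capture("wrist");P=cloud(c);hsv=cv2.cvtColor(c["image"],cv2.COLOR_BGR2HSV)
# top face pixel rows
def fit(m):
    q=P[m];q0=q.mean(0);n=np.linalg.svd(q-q0)[2][2];n*=np.sign(n[2]);return len(q),q0.round(4),n.round(3)
m=np.zeros((384,512),bool);m[218:256,226:286]=1;m&=hsv[...,1]>120;print("top",fit(m))
for v in range(188,262,6):
    print(v,P[v,255].round(4))
m[:]=0;m[192:208,234:278]=1;print("side",fit(m))
E
```

```text
Traceback (most recent call last):
numpy.linalg.LinAlgError: SVD did not converge
```

```bash
python3 - <<'E'
from h import *
c=capture("wrist");P=cloud(c);hsv=cv2.cvtColor(c["image"],cv2.COLOR_BGR2HSV)
def fit(m):
    q=P[m&np.isfinite(P[...,2])];q0=np.median(q,0);q=q[np.linalg.norm(q-q0,axis=1)<.03];
    for _ in range(4):
        q0=q.mean(0);n=np.linalg.svd(q-q0,full_matrices=False)[2][2];n*=np.sign(n[2]);d=abs((q-q0)@n);q=q[d<max(.002,2*np.median(d))]
    return len(q),q0.round(4),n.round(3)
m=np.zeros((384,512),bool);m[218:256,226:286]=1;m&=hsv[...,1]>120;print("top",fit(m))
for v in range(188,262,6):
    print(v,P[v,255].round(4))
m[:]=0;m[192:208,234:278]=1;print("side",fit(m))
E
```

```text
top (1250, array([ 0.4912, -0.1766,  0.1028]), array([-0.002,  0.011,  1.   ]))
188 [ 0.4957 -0.1927  0.0491]
194 [ 0.4957 -0.1929  0.0663]
200 [ 0.4957 -0.1929  0.0805]
206 [ 0.4957 -0.193   0.0931]
212 [ 0.4954 -0.1915  0.0999]
218 [ 0.4948 -0.1894  0.1042]
224 [ 0.4938 -0.1853  0.1029]
230 [ 0.4929 -0.1815  0.1027]
236 [ 0.492  -0.1779  0.1029]
242 [ 0.4912 -0.1744  0.1036]
248 [ 0.4903 -0.1707  0.1038]
254 [ 0.4892 -0.1664  0.103 ]
260 [ 0.499  -0.2063  0.1861]
side (702, array([ 0.4952, -0.1925,  0.0773]), array([-0.236,  0.972,  0.002]))
```

The carrier stands upright: its top face is level at z≈0.103, with the axis at (0.491,-0.1735). Now I grip the head lower down.

```bash
python3 -m creep '[[0.55,-1,0,-15,0],[0.55,-1,0,-30,0],[0.55,-1,0,-48,0],[0.55,-1,0,-48,0],[0.3,-1,0,-48,0],[0.3,-1,0,-48,0],[0.3,-1,0,-48,0],[0.3,-1,0,-48,0]]'
python3 -m creep '[[0.3,0,0,0,0],[0.3,0,0,10,0],[0.3,0,0,40,0],[0.3,0,0,80,0],[0.3,0,15,115,0],[0.3,0,40,120,0],[0.3,0,80,120,0],[0.3,0,80,120,0]]'
python3 - <<'E'
from h import *
s=sense();print(s["joints"].round(1))
for n in ["scene","side"]:
    c=capture(n);cv2.imwrite(f"pics/{n}9.png",c["image"])
    for r in mark_of(c,"hub_mouth")[:2]: print(n,r,px2w(c,*r["centre"],z=.09).round(4))
    u,v=map(int,w2px(c,[.531,.238,.09]))
    cv2.imwrite(f"pics/{n}9c.png",cv2.resize(c["image"][v-35:v+35,u-40:u+40],None,fx=8,fy=8,interpolation=cv2.INTER_CUBIC));print(u,v)
E
```

```text
time_s: 12.15
tcp_pos: [0.4915, -0.1733, 0.0762]
ee_rot: [[0.004, -0.972, -0.237], [-0.0, -0.237, 0.972], [-1.0, -0.004, -0.001]]
wrist_force: [0.7, 0.1, 1.6]
gripper_width: 0.46
time_s: 12.95
tcp_pos: [0.4913, -0.0904, 0.1974]
ee_rot: [[0.005, -0.971, -0.24], [0.001, -0.24, 0.971], [-1.0, -0.005, -0.0]]
wrist_force: [0.0, -0.3, -1.2]
gripper_width: 0.458
[  8.2  12.  -20.8  -0.  -56.9   5.7]
scene {'centre': [290.9, 117.7], 'confidence': 0.68} [0.5268 0.2426 0.09  ]
291 119
side {'centre': [309.6, 264.3], 'confidence': 0.77} [0.2856 0.2351 0.09  ]
side {'centre': [216.4, 168.9], 'confidence': 0.73} [ 0.7033 -0.1414  0.09  ]
229 248
```

View pics/scene9c.png

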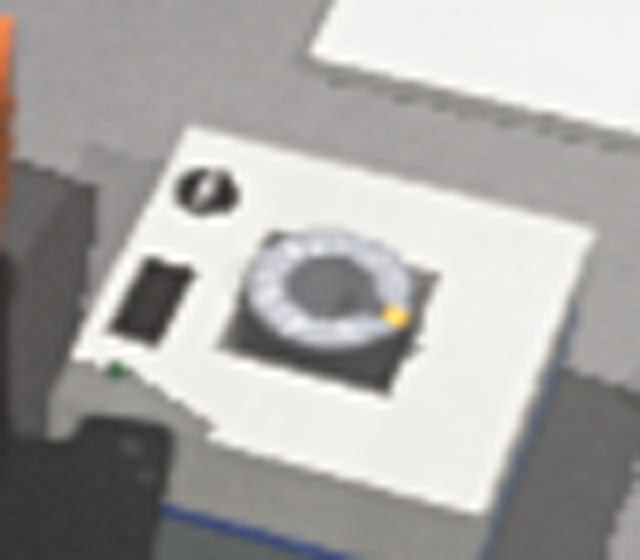

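View pics/side9c.png

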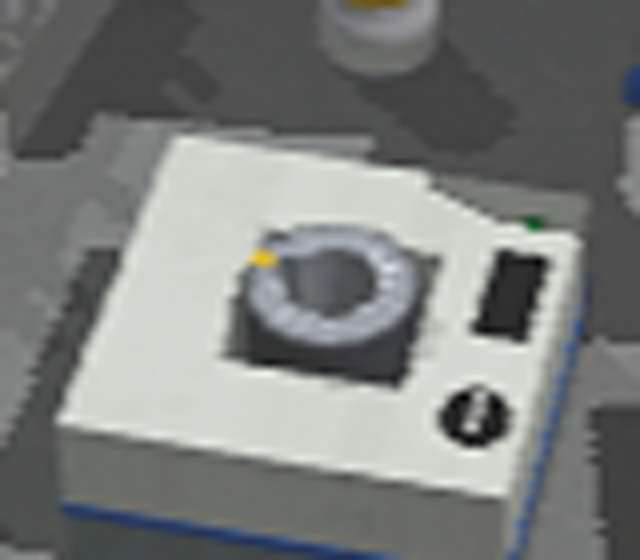

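View pics/scene9.png

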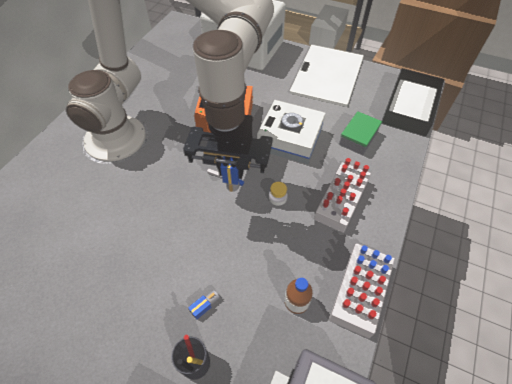

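```bash
python3 - <<'E'
from h import *
for n,a,b in [("scene",(292.2,119.9),(300.5,123.4)),("side",(230.4,248.5),(221.8,245.2))]:
    c=capture(n);p=px2w(c,*a,z=.09);q=px2w(c,*b,z=.09);print(n,p.round(4),q.round(4),np.degrees(np.arctan2(*(q-p)[[1,0]])))
E
python3 -m creep '[[0.3,-8,45,0,0.14],[0.3,-16,90,0,0.28],[0.3,-24,135,0,0.42],[0.3,-32,180,0,0.56],[0.3,-40,225,0,0.70],[0.3,-48,270,0,0.84],[0.3,-56,315,0,0.98],[0.3,-66,355,0,1.09]]'
python3 - <<'E'
from h import *
s=sense();R=s["ee_rot"];print(s["tcp_pos"],np.degrees(np.arctan2(R[1,1],R[0,1])),s["joints"].round(1))
c=capture("wrist");cv2.imwrite("pics/w10.png",c["image"])
E
```

```text
scene [0.534  0.2354 0.09  ] [0.5627 0.2318 0.09  ] -7.046579710705916
side [0.5288 0.2375 0.09  ] [0.5583 0.2314 0.09  ] -11.791195868071675
time_s: 14.05
tcp_pos: [0.4253, 0.2625, 0.1961]
ee_rot: [[0.002, -0.237, -0.972], [0.003, -0.972, 0.237], [-1.0, -0.003, -0.001]]
wrist_force: [0.9, -0.4, -2.0]
gripper_width: 0.458
[0.42534617 0.26248788 0.19610185] -103.68460740466223 [ 50.3  12.1 -20.8  -0.  -56.9  26. ]
```

View pics/w10.png

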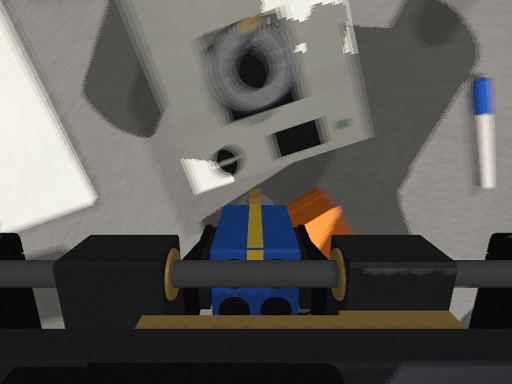

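```bash
python3 - <<'E'
from h import *
c=capture("wrist");c=capture("wrist");cv2.imwrite("pics/w11.png",c["image"])
cv2.imwrite("pics/w11c.png",cv2.resize(c["image"][0:130,180:320],None,fx=5,fy=5,interpolation=cv2.INTER_CUBIC))
print(mark_of(c,"hub_mouth"))
P=cloud(c)
m=(abs(P[...,0]-.53)<.05)&(abs(P[...,1]-.237)<.05)&(P[...,2]>.086)&(P[...,2]<.096)
q=P[m];print(len(q),np.percentile(q[:,2],[10,50,90]),cv2.minEnclosingCircle((q[:,:2]*1000).astype(np.float32)))
# carrier pose: side face
hsv=cv2.cvtColor(c["image"],cv2.COLOR_BGR2HSV)
b=(hsv[...,0]>105)&(hsv[...,0]<130)&(hsv[...,1]>120)
b[:208]=0;b[230:]=0
q=P[b&np.isfinite(P[...,2])];q=q[np.linalg.norm(q-np.median(q,0),axis=1)<.04]
n=np.linalg.svd(q-q.mean(0),full_matrices=False)[2][2];print("side",len(q),q.mean(0),n,sense()["tcp_pos"])
np.save("w11P.npy",P)
E
```

```text
[{'centre': [312.7, 317.4], 'confidence': 0.75}, {'centre': [261.9, 62.3], 'confidence': 0.63}]
4364 [0.08752423 0.08871085 0.0897083 ] ((531.8286743164062, 232.92831420898438), 33.79110336303711)
side 1239 [0.44279558 0.25930937 0.18546485] [-0.97063812  0.24052838  0.0027812 ] [0.42519014 0.26112604 0.1956449 ]
```

View pics/w11c.png

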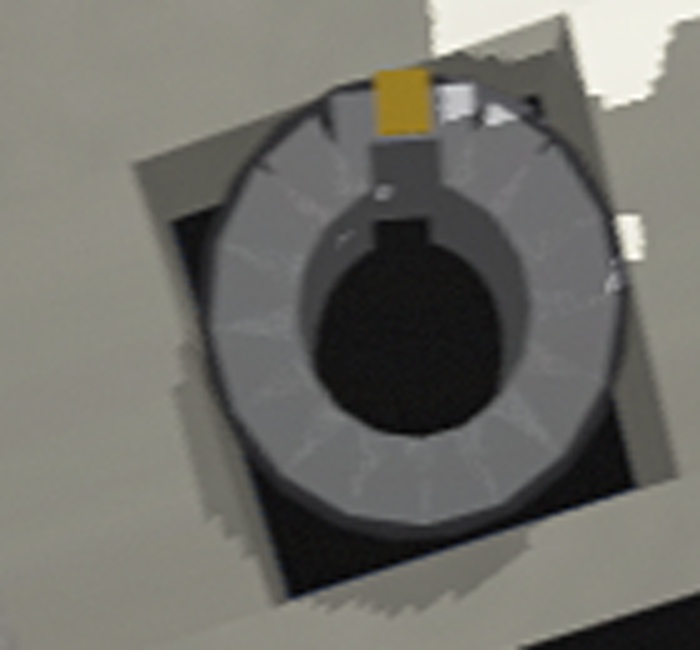

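```bash
python3 - <<'E'
from h import *
print(sense()["tcp_pos"]);c=capture("wrist");s=sense();t=s["tcp_pos"];R=s["ee_rot"];print(t)
P=cloud(c);I=c["image"];hsv=cv2.cvtColor(I,cv2.COLOR_BGR2HSV)
m=(abs(P[...,0]-.53)<.05)&(abs(P[...,1]-.237)<.05)&(P[...,2]>.085)&(P[...,2]<.096)
q=P[m][:,:2]
(cx,cy),r=cv2.minEnclosingCircle((q*1000).astype(np.float32));print("hub",cx,cy,r)
h,_=cv2.findContours(m.astype(np.uint8),cv2.RETR_CCOMP,cv2.CHAIN_APPROX_NONE);h=max(h,key=len)[:,0]
pts=np.array([px2w(c,u,v,z=.0887)[:2] for u,v in h])
from scipy.optimize import least_squares
f=least_squares(lambda x:np.hypot(*(pts-x[:2]).T)-x[2],[.53,.235,.034],loss="soft_l1",f_scale=.0005);print("fit",f.x)
y=(hsv[...,0]>15)&(hsv[...,0]<35)&(hsv[...,1]>150)&m
print("yellow",y.sum(),P[y].mean(0)); p=np.median(P[y],0)[:2]
print("ang mark",np.degrees(np.arctan2(*(p-f.x[:2])[::-1])))
g=[px2w(c,*x,z=.089)[:2] for x in [(180+372/5,30),(180+441/5,30)]];print("notch",g, np.degrees(np.arctan2(*(np.mean(g,0)-f.x[:2])[::-1])))
print("yaw",np.degrees(np.arctan2(R[1,1],R[0,1])), "key dir",np.degrees(np.arctan2(-R[1,2],-R[0,2])))
k=-R[:,2];
for v in range(195,262,4):
    p=P[v,245];print(v,p.round(4),"fwd",((p-t)@k).round(4),I[v,245])
E
```

```text
[0.42519014 0.26112604 0.1956449 ]
[0.42527066 0.26026489 0.19563506]
hub 531.8909912109375 232.75119018554688 33.885494232177734
fit [0.53164749 0.2329093  0.03311639]
yellow 128 [0.56052151 0.22737466 0.08924935]
ang mark -11.053993085643615
notch [array([0.55402518, 0.22824033]), array([0.55152985, 0.21816178])] -24.67652902621064
yaw -103.99161337188006 key dir -13.991634601941394
195 [0.4397 0.2638 0.1227] fwd 0.0132 [71 71 73]
199 [0.4395 0.2636 0.1324] fwd 0.013 [75 75 78]
203 [0.4398 0.2631 0.1433] fwd 0.0134 [80 80 83]
207 [0.4435 0.2615 0.1637] fwd 0.0174 [98 48 20]
211 [0.4441 0.2611 0.1732] fwd 0.0181 [99 48 20]
215 [0.4439 0.2609 0.1796] fwd 0.0179 [99 49 20]
219 [0.4437 0.2608 0.1856] fwd 0.0178 [100  49  21]
223 [0.4438 0.2605 0.1919] fwd 0.0179 [100  49  21]
227 [0.4438 0.2604 0.1975] fwd 0.018 [99 48 19]
231 [0.4436 0.2603 0.2022] fwd 0.0178 [100  48  20]
235 [0.4434 0.2602 0.2067] fwd 0.0176 [99 48 19]
239 [0.4437 0.2599 0.2119] fwd 0.018 [100  48  18]
243 [0.4432 0.2599 0.2151] fwd 0.0175 [99 47 17]
247 [0.4437 0.2596 0.2203] fwd 0.018 [99 48 17]
251 [0.443  0.2598 0.2226] fwd 0.0173 [122  59  26]
255 [0.4411 0.2602 0.2225] fwd 0.0154 [110  51  18]
259 [0.4392 0.2607 0.2225] fwd 0.0134 [116  55  20]
```

```bash
python3 - <<'E'
from h import *
T=[]
c=capture("wrist")
s=sense();t=s["tcp_pos"];R=s["ee_rot"];P=cloud(c);hsv=cv2.cvtColor(c["image"],cv2.COLOR_BGR2HSV)
cv2.imwrite("pics/w12.png",c["image"])
b=(hsv[...,0]>100)&(hsv[...,0]<130)&(hsv[...,1]>120)
st=(hsv[...,0]>15)&(hsv[...,0]<35)&(hsv[...,1]>120)
for v in (212,220,228,236,242):
    us=np.nonzero((b|st)[v,200:310])[0]+200; ys=np.nonzero(st[v,230:280])[0]+230
    p=np.nanmedian(P[v,us],0)
    # intersect edges with face plane depth
    z=np.nanmedian(c["z_map"][v,us]);K=c["mtx"]
    def w(u):
        d=np.array([(u-K[0][2])/K[0][0],-(v-K[1][2])/K[1][1],-1.])*z
        return np.array(c["eye"])+np.array(c["attitude"])@d
    a=(w(us[0]-.5)+w(us[-1]+.5))/2; y=(w(ys[0]-.5)+w(ys[-1]+.5))/2
    print(v,us[0],us[-1],ys[0],ys[-1],"lat box",((a-t)@R[:,1]).round(4),"lat stripe",((y-t)@R[:,1]).round(4),"fwd",((a-t)@-R[:,2]).round(4),"wid",np.linalg.norm(w(us[0]-.5)-w(us[-1]+.5)).round(4))
m=(abs(P[...,0]-.53)<.05)&(abs(P[...,1]-.237)<.05)&(P[...,2]>.085)&(P[...,2]<.096)
(cx,cy),r=cv2.minEnclosingCircle((P[m][:,:2]*1000).astype(np.float32));hub=np.array([cx/1000,cy/1000,t[2]]);print("hub",hub,r,"t",t,"lat",(hub-t)@R[:,1],"fwd",(hub-t)@-R[:,2])
y=st&m;p=np.median(P[y],0);print("mark ang",np.degrees(np.arctan2(p[1]-hub[1],p[0]-hub[0])),"key",np.degrees(np.arctan2(-R[1,2],-R[0,2])),s["joints"].round(2),s["joint_velocities"].round(2))
cv2.imwrite("pics/w12c.png",cv2.resize(c["image"][0:130,180:320],None,fx=5,fy=5,interpolation=cv2.INTER_CUBIC))
E
```

```text
212 222 287 249 260 lat box 0.0007 lat stripe 0.0007 fwd 0.0181 wid 0.0384
220 219 290 249 260 lat box 0.0007 lat stripe 0.0007 fwd 0.018 wid 0.0389
228 217 309 248 261 lat box 0.0049 lat stripe 0.0007 fwd 0.018 wid 0.0469
236 214 307 248 261 lat box 0.0035 lat stripe 0.0006 fwd 0.018 wid 0.0444
242 212 298 248 262 lat box 0.0009 lat stripe 0.0009 fwd 0.0181 wid 0.0392
hub [0.53186011 0.23283818 0.19573683] 33.94658660888672 t [0.42539374 0.25982428 0.19573683] lat 0.0003566986882061724 fwd 0.10983264045711866
mark ang -10.071515368506187 key -14.037202976534282 [ 5.010e+01  1.206e+01 -2.095e+01 -3.000e-02 -5.689e+01  2.588e+01] [-0.76 -0.35 -0.2  -0.06  0.19  0.04]
```

View pics/w12c.png

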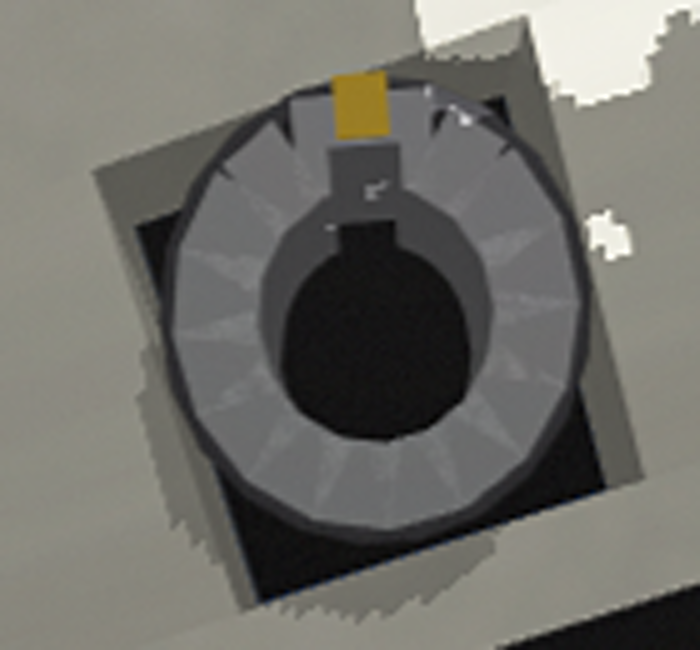

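```bash
python3 -m creep '[[0.3,25,-6,0,0.02],[0.3,55,-13,0,0.06],[0.3,85,-21,0,0.06],[0.3,108,-27,0,0.06],[0.3,108.5,-27,0,0.06],[0.3,108.5,-27,0,0.06],[0.3,108.5,-27,0,0.06],[0.3,108.5,-27,0,0.06]]'
python3 - <<'E'
from h import *
for i in range(4):
    s=sense();print(s["time_s"],s["tcp_pos"].round(4),s["joint_velocities"].round(2),s["wrist_force"].round(1));capture("wrist")
E
```

```text
time_s: 15.15
tcp_pos: [0.5333, 0.2326, 0.196]
ee_rot: [[0.001, -0.184, -0.983], [0.002, -0.983, 0.184], [-1.0, -0.002, -0.0]]
wrist_force: [-1.0, -0.2, -1.9]
gripper_width: 0.457
15.15 [0.5333 0.2326 0.196 ] [ 0.45  0.02  0.4   0.04 -0.01  0.13] [-1.  -0.2 -1.9]
15.2 [0.5333 0.2328 0.196 ] [0.34 0.1  0.28 0.05 0.06 0.13] [ 0.7 -0.7 -1.4]
15.25 [0.5334 0.2329 0.1961] [ 0.17  0.17  0.23  0.02 -0.02  0.22] [ 0.1  0.3 -1.5]
15.3 [0.5334 0.2331 0.1961] [-0.    0.16  0.28  0.06 -0.    0.01] [-1.1 -0.1 -2.2]
```

```bash
python3 -m creep '[[0.3,0.5,0,-15,0],[0.3,0.5,0,-25,0],[0.3,0.5,0,-29,0],[0.3,0.5,0,-31,0],[0.3,0.5,0,-33,0],[0.3,0.5,0,-34,0],[0.3,0.5,0,-35,0],[0.3,0.5,0,-36,0]]'
python3 - <<'E'
from h import *
for n in ["scene","side"]:
    c=capture(n);u,v=map(int,w2px(c,[.533,.234,.11]));cv2.imwrite(f"pics/{n}13.png",cv2.resize(c["image"][v-35:v+35,u-40:u+40],None,fx=8,fy=8,interpolation=cv2.INTER_CUBIC))
s=sense();print(s["tcp_pos"],s["wrist_force"],s["moment"])
E
```

```text
time_s: 16.15
tcp_pos: [0.5342, 0.2331, 0.1603]
ee_rot: [[0.001, -0.183, -0.983], [0.002, -0.983, 0.183], [-1.0, -0.003, -0.001]]
wrist_force: [-0.5, 0.3, -1.7]
gripper_width: 0.455
[0.53400818 0.23302795 0.16004722] [-0.32123689  0.26229177 -1.23811522] [-0.10055948  0.15115649  0.04333765]
```

View pics/scene13.png

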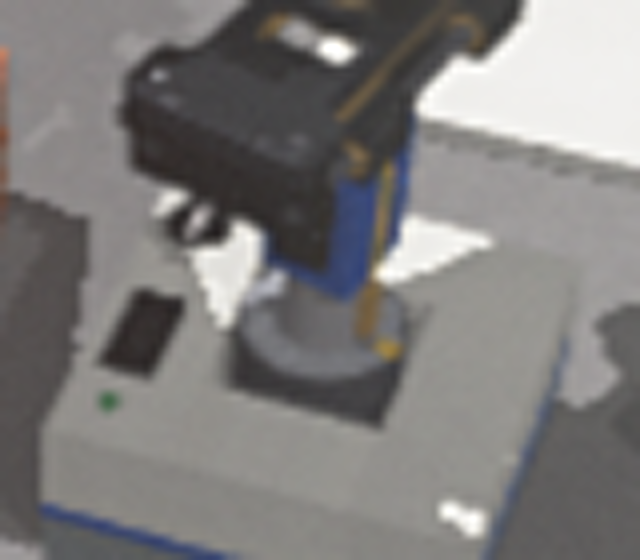

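View pics/side13.png

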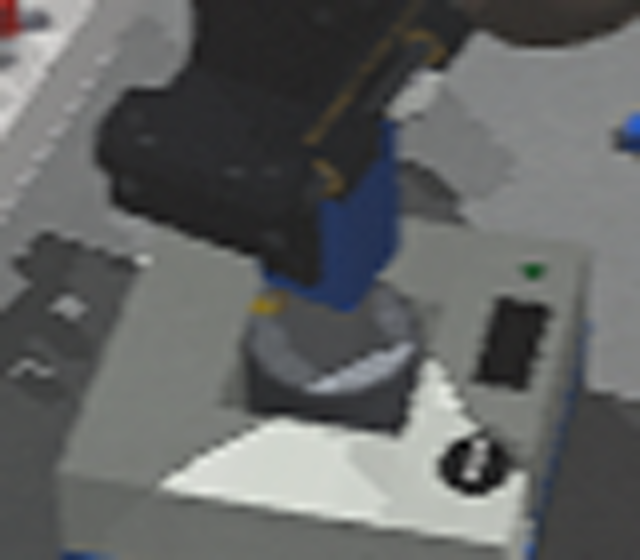

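The nose has entered freely and the key stands over the keyway mark. I keep lowering.

```bash
python3 -m creep '[[0.3,0,0,-2,0],[0.3,0,0,-4,0],[0.3,0,0,-5,0],[0.3,0,0,-6,0],[0.3,0,0,-7,0],[0.3,0,0,-8,0],[0.3,0,0,-9,0],[0.3,0,0,-10,0]]'
```

```text
time_s: 17.05
tcp_pos: [0.534, 0.2331, 0.15]
ee_rot: [[0.001, -0.183, -0.983], [0.002, -0.983, 0.183], [-1.0, -0.002, -0.001]]
wrist_force: [0.4, 0.3, -1.5]
gripper_width: 0.457
```

```bash
python3 -m creep '[[0.3,0,0,-2,0],[0.3,0,0,-4,0],[0.3,0,0,-6,0],[0.3,0,0,-8,0],[0.3,0,0,-10,0],[0.3,0,0,-12,0],[0.3,0,0,-14,0],[0.3,0,0,-16,0]]'
```

```text
time_s: 17.85
tcp_pos: [0.534, 0.2331, 0.1338]
ee_rot: [[0.001, -0.183, -0.983], [0.002, -0.983, 0.183], [-1.0, -0.002, -0.001]]
wrist_force: [0.5, 1.0, -0.9]
gripper_width: 0.454
```

```bash
python3 -m creep '[[0.3,0,0,-2,0],[0.3,0,0,-4,0],[0.3,0,0,-5,0],[0.3,0,0,-6,0],[0.3,0,0,-7,0],[0.3,0,0,-8,0],[0.3,0,0,-8,0],[0.3,0,0,-8,0]]'
```

```text
time_s: 18.65
tcp_pos: [0.5341, 0.2331, 0.1262]
ee_rot: [[0.001, -0.183, -0.983], [0.002, -0.983, 0.183], [-1.0, -0.002, -0.001]]
wrist_force: [-2.0, -0.3, 4.6]
gripper_width: 0.464
```

```bash
python3 -m creep '[[0.3,0,0,-0.5,0],[0.3,0,0,-1,0],[0.3,0,0,-1.5,0],[0.3,0,0,-1.5,0],[0.3,0,0,-1.5,0],[0.3,0,0,-1.5,0],[0.3,0,0,-1.5,0],[0.3,0,0,-1.5,0]]'
python3 - <<'E'
from h import *
for n in ["scene","side","wrist"]:
    c=capture(n);u,v=map(int,w2px(c,[.533,.234,.11]))
    cv2.imwrite(f"pics/{n}14.png",cv2.resize(c["image"][v-35:v+35,u-40:u+40],None,fx=8,fy=8,interpolation=cv2.INTER_CUBIC) if n!="wrist" else c["image"])
    s=sense();print(s["tcp_pos"],s["wrist_force"],s["moment"],s["gripper_width"])
P=cloud(c)
for v in range(196,300,6): print(v,P[v,245].round(4),c["image"][v,245])
E
```

```text
time_s: 19.45
tcp_pos: [0.5341, 0.2331, 0.1262]
ee_rot: [[0.002, -0.183, -0.983], [0.002, -0.983, 0.183], [-1.0, -0.002, -0.002]]
wrist_force: [-4.5, -1.5, 9.7]
gripper_width: 0.458
[0.53410276 0.23308597 0.126139  ] [-4.72486795  0.14451014  9.8237307 ] [-0.43142628  1.7031589  -0.00947326] 0.45764130503229483
[0.53407808 0.23308874 0.12614244] [-4.13086787 -0.40715589  9.8001988 ] [-0.33843999  1.59775029 -0.03648182] 0.45525151265994146
[0.53410033 0.23311733 0.12616022] [-4.49770022 -0.10890699 10.46174205] [-0.36557178  1.65433214  0.00488501] 0.4564380611948773
196 [0.5576 0.2338 0.0882] [168 167 165]
202 [0.5524 0.235  0.0842] [148 146 145]
208 [0.553  0.2344 0.0982] [162  85  41]
214 [nan nan nan] [162  84  39]
220 [0.5527 0.2338 0.1181] [161  83  40]
226 [0.5523 0.2336 0.1258] [163  85  40]
232 [0.5522 0.2334 0.1333] [163  84  40]
238 [0.5529 0.233  0.1422] [164  85  40]
244 [0.5526 0.2328 0.148 ] [163  84  39]
250 [0.552  0.2328 0.1526] [200 104  46]
256 [0.5496 0.2333 0.1534] [184  90  39]
262 [0.5666 0.2287 0.1904] [85 85 83]
268 [0.5656 0.2289 0.1921] [96 93 96]
274 [0.5643 0.2291 0.1931] [100  98  98]
280 [0.5626 0.2294 0.1935] [91 91 91]
286 [0.5603 0.2299 0.1929] [73 76 77]
292 [0.5316 0.2368 0.1525] [174  90  42]
298 [0.5287 0.2373 0.1528] [144  74  36]
```

View pics/scene14.png

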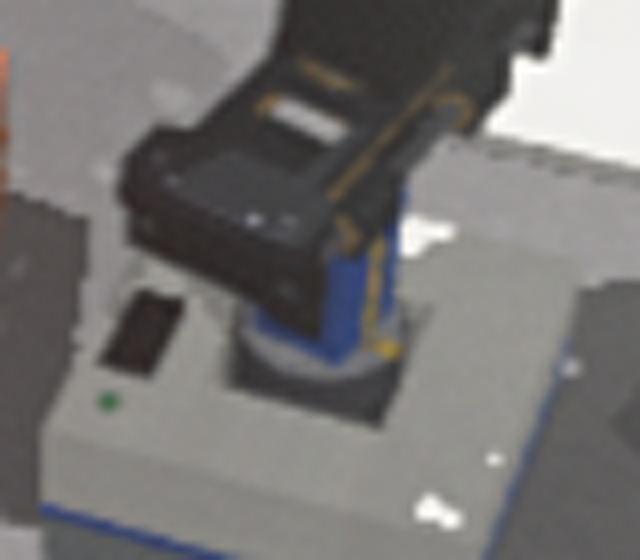

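View pics/side14.png

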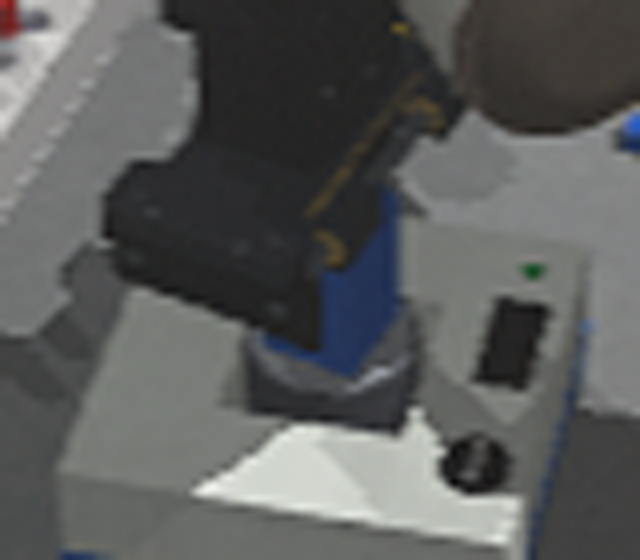

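View pics/wrist14.png

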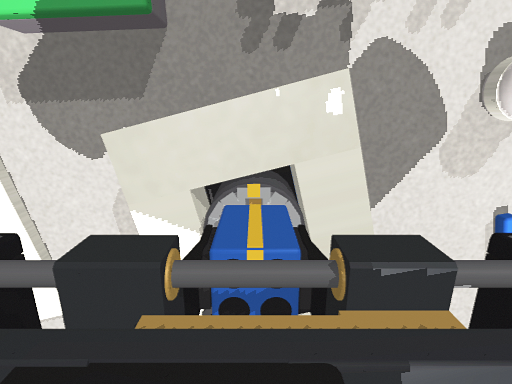

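```bash
python3 -m creep '[[0.3,-0.5,0,-0.5,0],[0.3,-1,0,-1,0],[0.3,-1,0,-2,0],[0.3,-1,0,-2.5,0],[0.3,-1,0,-2.5,0],[0.3,-1,0,-2.5,0],[0.3,-1,0,-2.5,0],[0.3,-1,0,-2.5,0]]'
python3 - <<'E'
from h import *
for i in range(3):
    c=capture("wrist");s=sense();P=cloud(c);hsv=cv2.cvtColor(c["image"],cv2.COLOR_BGR2HSV)
    q=P[(abs(P[...,0]-.535)<.025)&(abs(P[...,1]-.235)<.025)&(P[...,2]>.148)&(P[...,2]<.16)&(hsv[...,1]>120)]
    hb=P[(abs(P[...,0]-.545)<.05)&(abs(P[...,1]-.237)<.05)&(P[...,2]>.085)&(P[...,2]<.094)&(hsv[...,1]<60)]
    print(s["time_s"],s["tcp_pos"].round(4),s["wrist_force"].round(1),s["moment"].round(2),"top",np.median(q,0).round(4),"hubz",np.median(hb[:,2]).round(4),np.percentile(hb[:,2],[5,95]))
E
```

```text
time_s: 20.4
tcp_pos: [0.5339, 0.2331, 0.1262]
ee_rot: [[0.004, -0.182, -0.983], [0.002, -0.983, 0.182], [-1.0, -0.003, -0.004]]
wrist_force: [-4.3, -2.1, 14.3]
gripper_width: 0.457
20.45 [0.5339 0.2331 0.1262] [-3.5 -2.  13.1] [-0.72  1.55 -0.04] top [0.5345 0.2318 0.1527] hubz 0.0885 [0.08666015 0.08972994]
20.5 [0.5339 0.2331 0.1262] [-4.3 -1.  13.9] [-0.74  1.54 -0.08] top [0.5347 0.2318 0.1527] hubz 0.0885 [0.08658305 0.08969263]
20.55 [0.5339 0.2331 0.1262] [-3.  -2.5 13. ] [-0.74  1.48 -0.09] top [0.5347 0.2318 0.1527] hubz 0.0885 [0.08662256 0.08974993]
```

Carrier top minus hub face measures 64.2 mm against a 64 mm head, the force has risen past the spring's 7 N, and the TCP no longer goes down. The shoulder is flush, so I hand in.

```bash
python3 - <<'E'
from h import *
s=sense();print(s["gripper_width"],s["tcp_pos"],s["wrist_force"])
print(finish_job())
E
```

```text
0.4565463515934468 [0.53388041 0.23310757 0.12615149] [-2.96853011 -2.46060959 13.03104941]
the job is handed in; nothing more can be done
None
```

I stood the toppled carrier upright on the bench, then pushed it into the white mixer's hub until it was flush. I handed the job in at about 20.6 s, still gripping it and pressing it down. No verdict was reported.

- **Standing it up:** I gripped the end of its head, lifted it, and loosened the jaws a little at a time so it swung foot-down onto the bench. With the jaws open it stood level, with its top at z 0.103 m.
- **Insertion:** I aimed the key at the keyway mark by wrist camera. It slid in without force, so no searching turn was needed.
- **Last checks:** The carrier's top was 64.2 mm above the hub face, and the head is 64 mm long, so it is flush to within about 1 mm. The tool stopped going down when I commanded it lower. The wrist force was 13–14 N, more than the spring's 7 N, and the grip was firm at an opening of 0.457.

- **Disagreements:** The cameras differed by up to about 4 mm on the hub's position. I used the wrist camera, which saw both the carrier and the hub, and the fit confirmed it. A side load of 3–4 N and a moment of about 1.6 N m remained.
- **Not measured:** I did not read the seat's travel directly, and I did not re-measure the other objects on the bench at the end. I saw no contact with them.

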